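Roll a pipe offcut to the scribed line and chock it

ROBOT

A 6-joint arm with a two-finger parallel gripper is mounted at the origin on the work surface. World frame = base frame: x ahead of the robot, y to its left, z up, the work surface at z = 0. Lengths are in m, angles in degrees, forces in N, time in s.
With the tool pointing down it reaches from about 0.325 to 0.85 m from the base axis. Payload 15.5 kg.
Tool frame: the origin (TCP) lies at the very end of the fingers, on their centre line; the grasp point (between the pads) lies arm.grip_depth behind it (arm.grip_depth is the distance from the TCP to the grasp point, in m); z points along the fingers, y is the direction in which the jaws open and shut (so a half turn about z gives the same grasp; the last joint's range is limited). The gripper opens to 91 mm and grips with 3 to 60 N. Pads are 32 mm wide; open, the fingers measure 118 mm over their backs; the gripper's body (76 mm by 178 mm) begins 60 mm behind the grasp point.
Start: joints at [-73.138, 28.281, 77.091, -0, 74.628, -5.472], TCP at [0.238, -0.578, 0.214] pointing down, gripper open.
Joint ranges: [-166.48, 166.48], [-47.26, 123.95], [12.59, 153.08], [-70.14, 250.14], [6.76, 159.57], [-176.63, 176.63]. Speed limits (degrees/s): [108.29, 108.29, 147.25, 172.46, 172.46, 172.46].

INTERFACE

Orientations are given as a 3x3 rotation matrix whose columns are the frame's x, y, z axes.
In Python, from rig import arm gives the robot as it stands. Calls block until the motion is done:
- arm.move_to(position, orientation): joint-space move of the TCP to a pose.
- arm.move_l(position, orientation=None, feed=0.15): straight line of the TCP; orientation=None keeps the orientation; feed is the mean speed in m/s.
- arm.move_joints(angles): joint-space move.
- arm.grip(opening): finger opening in m; the grip force is fixed at half the most; returns when the fingers have stopped.
- arm.sleep(seconds).
- arm.solve_ik(position, orientation): joint angles nearest the present ones, or None.
- arm.snapshot(name): name is "scene" or "top" or "wrist"; returns the picture (420x560x3 uint8, red, green, blue); there is no depth.
- arm.get_calibration(name): a dict with "intrinsics" (3x3 intrinsics, pixels), "k1" (the pictures are not rectified: a ray, as slopes to the right and down, at radius r is drawn at 1 + k1 r^2 times it, then the intrinsics apply), "cam_to_world" (4x4, takes a point from camera to world coordinates). Camera axes: x right, y down, z forward; pixel columns grow to the right and rows downward; lengths in m; the calibration is good to about 2 mm. A picture is of the moment at which its call begins: read the wrist's pose just before it. get_calibration takes no time and is no camera call; for the wrist camera it gives the pose at the moment of the call.
A pose or a line that the arm cannot do raises arm.Unreachable and nothing moves.
- arm.sign_off(): hands the job in, once; it reports no verdict.
Readings, each from a call of its own:
- arm.current_t(): time.
- arm.current_joint_positions(): joint angles.
- arm.current_dq(): joint speeds.
- arm.current_tau(): joint torques, N m.
- arm.current_ee_pos(): TCP position.
- arm.current_tool_rot(): TCP orientation.
- arm.current_force(): force on the tool from outside, world axes, zero at the start.
- arm.current_torque(): the same for the moment, N m.
- arm.current_width(): finger opening in m.
Only numpy, scipy, OpenCV 4.12 (cv2) and the standard library are available. Lean on these libraries where they do the work, as an engineer would, in place of code of your own. Each camera call takes 0.05 s, during which the arm holds its last target.

TASK

Roll the pipe offcut along the steel plate until it lies right over the white line, pushing lightly on its top with the fingertips: never grip it, lift it or push it from the side or with the wedge. Then take the wooden wedge and slide it thin end first under the middle of the pipe, on the side the pipe came from, until it touches or all but touches, so that the pipe cannot roll back. Let go, and leave the other things on the bench where they are.

Things in the scene. Friction and masses are not known exactly. Their poses are not given: they have to be found in the camera images.
- plate: Fixed dark steel plate lying flat, 270 x 180 mm, top 13 to 21 mm above the bench (varies). A white line 4 mm wide runs across its full 180 mm width. Origin: on the top face, at the middle of the line; z up, y along the line, x square to it. The plate reaches from x = -200 to +70 mm.
- pipe: Bright pipe offcut on the plate, 50 to 90 mm on the -x side of the line, within 5 degrees of parallel to it; 60 mm outside diameter, 120 mm long, 0.5 to 0.9 kg, dark seam line on top at first. Origin: on its axis at mid-length; y along the axis, x and z turn as it rolls. Stays where left; a knock rolls it a few mm. Its top moves twice as far as it does. Over 30 N spoils it; 5 to 12 N rolls it.
- wedge: Wooden wedge on the bench, 40 mm wide (y), 70 mm long (x), 36 mm high, about 0.12 kg. Origin: on its underside below the middle of the flat 22 mm long top at the thick end; back face at x = -11 mm, from x = +11 mm a slope falls to the 2 mm thick toe at x = +59 mm. Grip it across its 40 mm width at the thick end.
- wedge_toe (a point): Middle of the wedge's thin edge, at the underside, 59 mm ahead (+x) of the wedge's origin. When the slope touches the pipe square on, this edge is 10 mm short of the point right under the pipe's axis; it goes in along the plate, not from above.
- box_section: Bystander: bare metal square tube offcut 40 x 40 x 70 mm lying on the bench. Origin: centre of its underside.
- nut: Bystander: large dark hexagon nut, 52 mm across corners, 24 mm high, lying flat. Origin: centre of its underside.
- hammer: Bystander: hammer lying on the bench, 260 mm long. Origin: on the bench under its middle.
- can: Bystander: upright red can, 52 mm in diameter, 150 mm high. Origin: centre of its underside.
There are look-alikes about, which are no part of the job. Of the things that look like the wedge, the largest one is meant.

How it is judged:
By the outcome, as a careful person would: the job done as asked, in the order asked, and still so for the second after the job is handed in, with the robot touching nothing.
It also fails if it takes over 72 s, if anything falls off the work surface, if the arm or the gripper's body presses on something with over 40 N, if the wrist force passes 120 N, or if a joint passes its speed limit or range.

## Working session

There is one attempt and no reset: what is moved stays moved. The work goes in short steps, each a Python script; the robot and the scene stay as the last script left them, time stands still between calls to the robot, and variables do not carry over. Pictures are saved under pics/ and viewed, and the job is handed in when it is done.

```bash
ls; mkdir -p pics; python3 - <<'E'
from rig import arm
import cv2
for n in ["scene","top","wrist"]:
    c=arm.get_calibration(n); print(n,c["intrinsics"],c["k1"],c["cam_to_world"])
    cv2.imwrite(f"pics/{n}0.png",arm.snapshot(n)[:,:,::-1])
print(arm.grip_depth,arm.current_t(),arm.current_tool_rot(),arm.current_force())
E
```

```text
pics
scene [[509.21938084   0.         277.76270317]
 [  0.         509.21938084 208.6117397 ]
 [  0.           0.           1.        ]] -0.15607373641627392 [[ 0.79632721  0.34813118 -0.49463892  1.12285547]
 [ 0.60459154 -0.48275462  0.63357482 -0.79538483]
 [-0.01822207 -0.80358737 -0.5949078   0.81300943]
 [ 0.          0.          0.          1.        ]]
top [[533.08701137   0.         282.23233208]
 [  0.         533.08701137 202.60347019]
 [  0.           0.           1.        ]] 0.016066116364663995 [[ 0.01443172 -0.97952777  0.20079113  0.27271417]
 [-0.99988337 -0.01514098 -0.00199699 -0.01249559]
 [ 0.00499629 -0.20073889 -0.97963204  1.31616603]
 [ 0.          0.          0.          1.        ]]
wrist [[295.81922089   0.         277.66582775]
 [  0.         295.81922089 213.00853551]
 [  0.           0.           1.        ]] -0.021262295170126556 [[ 0.38109303 -0.89621813 -0.22707083  0.30142736]
 [-0.92453523 -0.3698569  -0.09187208 -0.55162218]
 [-0.00164629  0.24494679 -0.96953513  0.38457889]
 [ 0.          0.          0.          1.        ]]
0.0188 0.15 [[ 9.24990679e-01  3.79989718e-01 -2.39853539e-04]
 [ 3.79989777e-01 -9.24990269e-01  8.78358610e-04]
 [ 1.11905051e-04 -9.03615420e-04 -9.99999585e-01]] [-0.39766307  0.03316869 -0.44419417]
```

View pics/scene0.png

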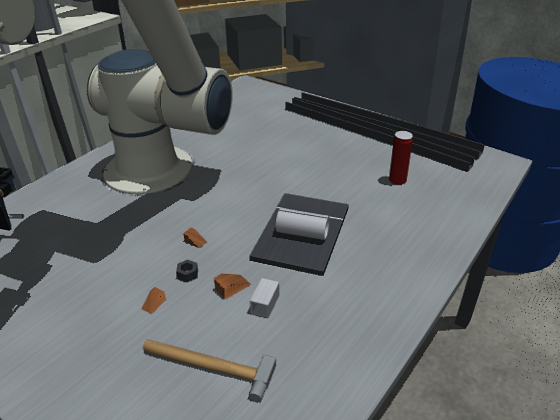

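View pics/top0.png

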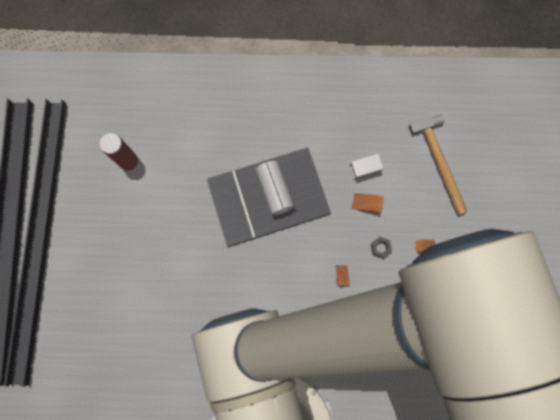

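The top picture shows the plate around (268,197), with the white line from (235,170) to (252,235). The pipe is at (275,188), to the right of the line. Three things could be taken for the wedge, at top-view pixels (368,203), (342,276) and (425,246), which are scene pixels (231,286), (194,237) and (153,299). The one at (368,203) looks largest, so I'll check it in a close crop.

```bash
cat > h.py <<'E'
import numpy as np, cv2
def ray(c,px):
    K=c["intrinsics"];k=c["k1"];T=c["cam_to_world"]
    px=np.atleast_2d(np.asarray(px,float))
    d=np.stack([(px[:,0]-K[0,2])/K[0,0],(px[:,1]-K[1,2])/K[1,1]],1)
    u=d.copy()
    for _ in range(20): u=d/(1+k*(u**2).sum(1,keepdims=True))
    D=np.c_[u,np.ones(len(u))]@T[:3,:3].T
    return T[:3,3],D
def plane(c,px,z):
    o,D=ray(c,px); return o+D*((z-o[2])/D[:,2])[:,None]
def proj(c,P):
    T=c["cam_to_world"];P=np.atleast_2d(P)
    q=(P-T[:3,3])@T[:3,:3]; u=q[:,:2]/q[:,2:]
    u=u*(1+c["k1"]*(u**2).sum(1,keepdims=True))
    K=c["intrinsics"]; return u*[K[0,0],K[1,1]]+[K[0,2],K[1,2]]
def two(c1,p1,c2,p2):
    o1,d1=ray(c1,p1);o2,d2=ray(c2,p2);out=[]
    for a,b in zip(d1,d2):
        s=np.linalg.lstsq(np.c_[a,-b],o2-o1,rcond=None)[0]
        A=o1+a*s[0];B=o2+b*s[1]; out.append(np.r_[(A+B)/2,np.linalg.norm(A-B)])
    return np.array(out)
E
python3 - <<'E'
import cv2
s=cv2.imread("pics/scene0.png");t=cv2.imread("pics/top0.png")
a=cv2.resize(t[130:255,200:400],None,fx=4,fy=4,interpolation=cv2.INTER_CUBIC);cv2.imwrite("pics/c1.png",a)
a=cv2.resize(s[185:325,140:340],None,fx=4,fy=4,interpolation=cv2.INTER_CUBIC);cv2.imwrite("pics/c2.png",a)
E
```

```text
(no output)
```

View pics/c1.png

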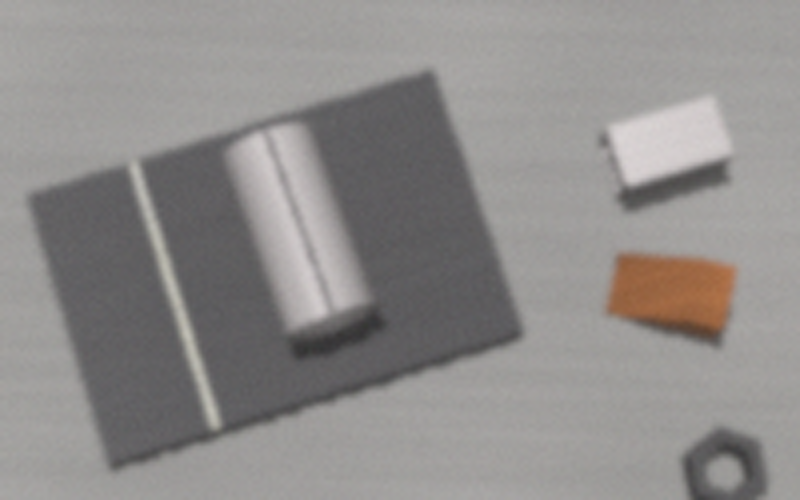

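View pics/c2.png

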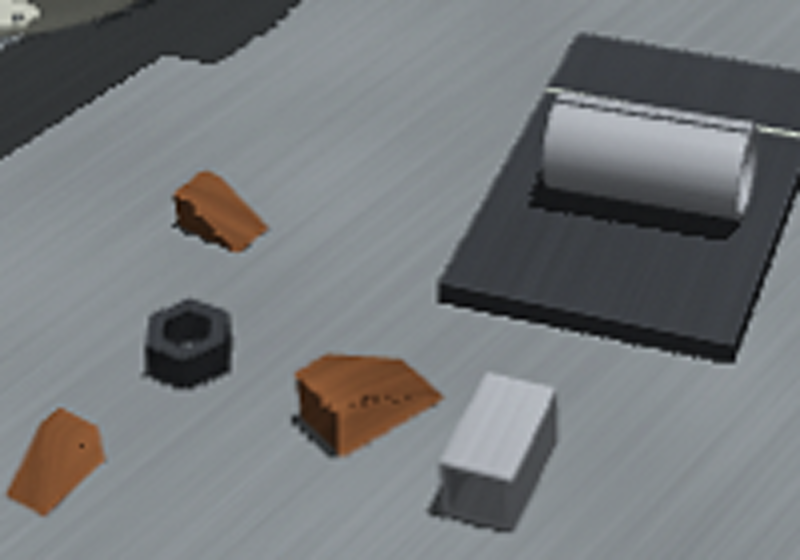

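View pics/wrist0.png

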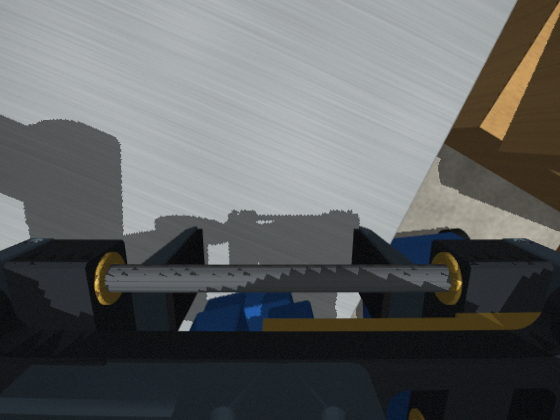

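```bash
python3 - <<'E'
from rig import arm
from h import *
np.set_printoptions(precision=4,suppress=True)
ct=arm.get_calibration("top");cs=arm.get_calibration("scene")
T=lambda a:np.array(a)/4+[199.6+0.0,129.6]
S=lambda a:np.array(a)/4+[139.6,184.6]
tp=T([(30,195),(432,70),(522,335),(112,465)]);
print("corners",plane(ct,tp,.017)); print("line",plane(ct,T([(135,162),(215,430)]),.017))
# scene: matching corners: near pipe side corners (top(522,335)->scene left-front (438,287)); (432,70)->(738,350); (112,465)->(582,35)
print("two",two(ct,T([(522,335),(432,70),(112,465)]),cs,S([(440,286),(736,350),(582,35)])))
print("seam",plane(ct,T([(268,130),(330,315)]),.077))
print("wedge",plane(ct,T([(612,312),(618,253),(736,265),(725,335)]),.0),plane(ct,T([(736,265),(725,322)]),.036))
print("wedge scene toe/back bottoms",plane(cs,S([(440,398),(344,456),(298,418)]),0),"backtop",plane(cs,S([(342,392),(297,375),(325,353),(405,360)]),.036))
print("box",plane(ct,T([(607,130),(715,97),(733,152),(625,188)]),.04))
E
```

```text
corners [[ 0.5982  0.1742  0.017 ]
 [ 0.684  -0.0775  0.017 ]
 [ 0.5136 -0.1342  0.017 ]
 [ 0.429   0.1169  0.017 ]]
line [[0.6206 0.1091 0.017 ]
 [0.4515 0.0545 0.017 ]]
two [[ 0.5159 -0.1331  0.0127  0.0042]
 [ 0.6867 -0.0766  0.0131  0.0037]
 [ 0.4316  0.1192  0.0154  0.0064]]
seam [[ 0.6257  0.0241  0.077 ]
 [ 0.5128 -0.0149  0.077 ]]
wedge [[ 0.5324 -0.1924  0.    ]
 [ 0.5705 -0.1967  0.    ]
 [ 0.5639 -0.2711  0.    ]
 [ 0.5188 -0.2632  0.    ]] [[ 0.5559 -0.2641  0.036 ]
 [ 0.5201 -0.2565  0.036 ]]
wedge scene toe/back bottoms [[ 0.5679 -0.1936 -0.    ]
 [ 0.5541 -0.2592  0.    ]
 [ 0.5141 -0.2529  0.    ]] backtop [[ 0.5469 -0.2482  0.036 ]
 [ 0.5183 -0.2531  0.036 ]
 [ 0.5189 -0.2311  0.036 ]
 [ 0.5582 -0.209   0.036 ]]
box [[ 0.6396 -0.1852  0.04  ]
 [ 0.6619 -0.2527  0.04  ]
 [ 0.6267 -0.2631  0.04  ]
 [ 0.6026 -0.1959  0.04  ]]
```

The two views agree: plate top about 15 mm, and the wedge 40 mm wide and about 67 to 70 mm long. The nearby box is clear. Next I'll take close wrist views of the wedge and of the pipe with the line.

```bash
cat >> h.py <<'E'
def down(a):
    a=np.radians(a);x=np.array([np.cos(a),np.sin(a),0]);z=np.array([0,0,-1.]);return np.c_[x,np.cross(z,x),z]
E
python3 - <<'E'
from rig import arm
from h import *
import pickle
np.set_printoptions(precision=4,suppress=True)
def look(n,p,a):
    arm.move_to(p,down(a)); arm.sleep(.3)
    c=arm.get_calibration("wrist"); im=arm.snapshot("wrist")
    cv2.imwrite(f"pics/{n}.png",im[:,:,::-1]); pickle.dump(c,open(f"pics/{n}.pkl","wb"))
    print(n,arm.current_t(),arm.current_ee_pos(),arm.current_joint_positions(),arm.current_force())
look("w1",[.53,-.30,.15],80)
look("p1",[.581,-.05,.17],108.6)
E
```

```text
w1 2.0083 [ 0.5298 -0.3004  0.15  ] [-35.1665  30.7615  83.745   -0.0005  65.4882 -25.1254] [-0.5517  0.2759 -0.3666]
p1 3.3583 [ 0.581  -0.0507  0.1699] [-10.8498  27.5595  86.2599  -0.0017  66.1858 -29.384 ] [0.1191 0.406  0.0669]
```

View pics/w1.png

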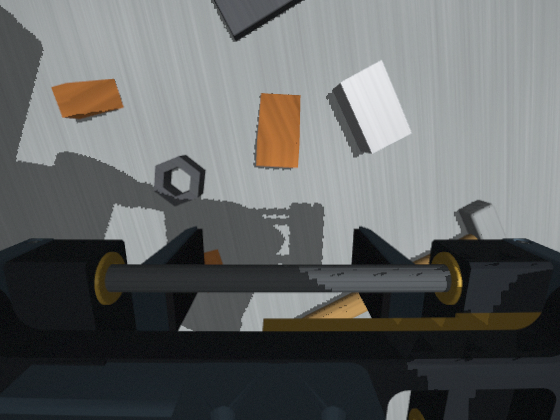

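View pics/p1.png

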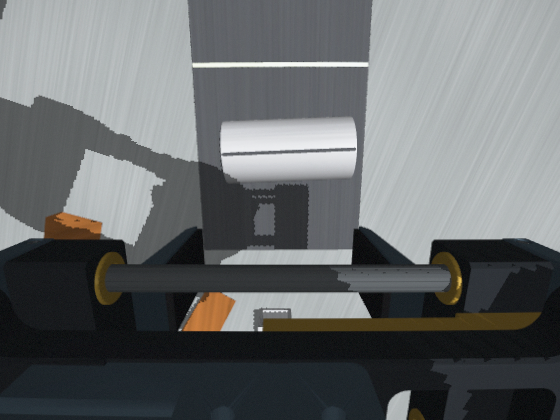

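```bash
python3 - <<'E'
from h import *
import pickle
np.set_printoptions(precision=4,suppress=True)
im=cv2.imread("pics/w1.png");c=pickle.load(open("pics/w1.pkl","rb"))
hsv=cv2.cvtColor(im,cv2.COLOR_BGR2HSV)
m=cv2.inRange(hsv,(3,110,40),(22,255,255))
cs,_=cv2.findContours(m,0,2)
for k in cs:
    if cv2.contourArea(k)>300: print(cv2.boundingRect(k),cv2.contourArea(k),cv2.approxPolyDP(k,4,True)[:,0].tolist())
cv2.imwrite("pics/w1c.png",cv2.resize(im[80:180,230:330],None,fx=6,fy=6,interpolation=cv2.INTER_CUBIC))
im=cv2.imread("pics/p1.png");c=pickle.load(open("pics/p1.pkl","rb"));g=im[:,:,1].astype(float)
# line: centroid per column
cols=np.arange(200,362);r=np.arange(55,75)
L=[];S=[]
for x in cols:
    w=np.clip(g[55:75,x]-120,0,None); L.append((x,(w*r).sum()/max(w.sum(),1)))
L=np.array(L);
for x in range(228,352):
    w=np.clip(np.median(g[143:163,x])-g[143:163,x]-20,0,None)
    if w.sum()>0:S.append((x,(w*np.arange(143,163)).sum()/w.sum()))
S=np.array(S)
for n,P,z in(("line",L,.015),("seam",S,.075)):
    W=plane(c,P,z)[:,:2]; v=cv2.fitLine(W.astype(np.float32),cv2.DIST_HUBER,0,.01,.01).ravel(); print(n,v,np.degrees(np.arctan2(v[1],v[0])), W[0],W[-1])
# line ends, pipe ends
print("row line",g[62:68,185:202].max(0),g[62:68,358:376].max(0))
print("pipe ends",g[145,214:230],g[145,348:364])
cv2.imwrite("pics/p1c.png",cv2.resize(im[40:200,180:380],None,fx=4,fy=4,interpolation=cv2.INTER_CUBIC)[:600])
E
```

```text
(263, 293, 278, 38) 4329.5 [[263, 330], [517, 329], [540, 312], [353, 319], [367, 310], [353, 293], [301, 319], [264, 319]]
(431, 252, 32, 53) 705.5 [[440, 252], [431, 263], [446, 264], [453, 278], [448, 292], [435, 293], [442, 302], [454, 304], [461, 292], [460, 271], [449, 253]]
(94, 252, 31, 53) 712.0 [[116, 252], [106, 253], [96, 268], [94, 288], [102, 304], [112, 303], [121, 292], [108, 292], [102, 284], [107, 266], [124, 263]]
(256, 93, 44, 75) 2877.5 [[262, 93], [256, 165], [297, 166], [299, 95]]
(52, 79, 71, 40) 1997.5 [[114, 80], [52, 87], [62, 116], [80, 118], [121, 107]]
line [0.9466 0.3224 0.5388 0.0851] 18.805382 [0.4614 0.0587] [0.6162 0.1114]
seam [0.9345 0.3559 0.5865 0.0127] 20.850136 [ 0.522  -0.0119] [0.6236 0.0268]
row line [184. 184. 183. 184. 187. 186. 185. 211. 247. 247. 247. 247. 247. 247.
 247. 247. 247.] [248. 248. 248. 248. 248. 248. 248. 248. 248. 240. 206. 179. 182. 184.
 185. 186. 187. 189.]
pipe ends [102. 102. 101.  99.  97.  68. 168. 224. 232. 231. 231. 232. 231. 231.
 231. 232.] [241. 241. 241. 242. 241. 242. 241. 242. 241. 102. 101. 103. 102. 105.
 109. 128.]
```

View pics/w1c.png

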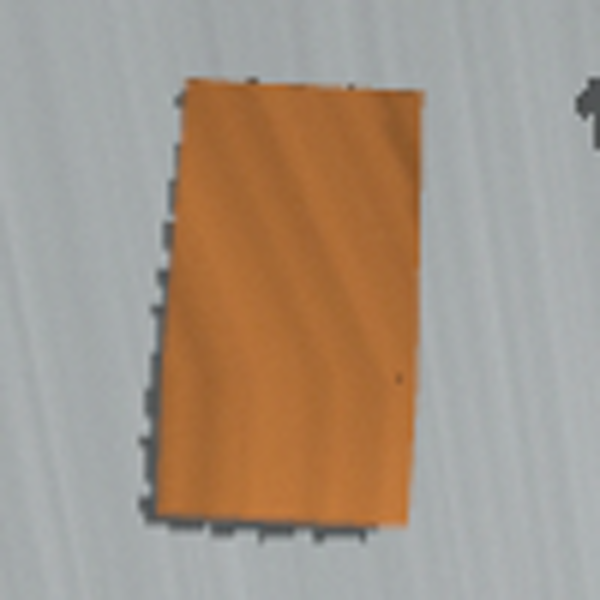

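View pics/p1c.png

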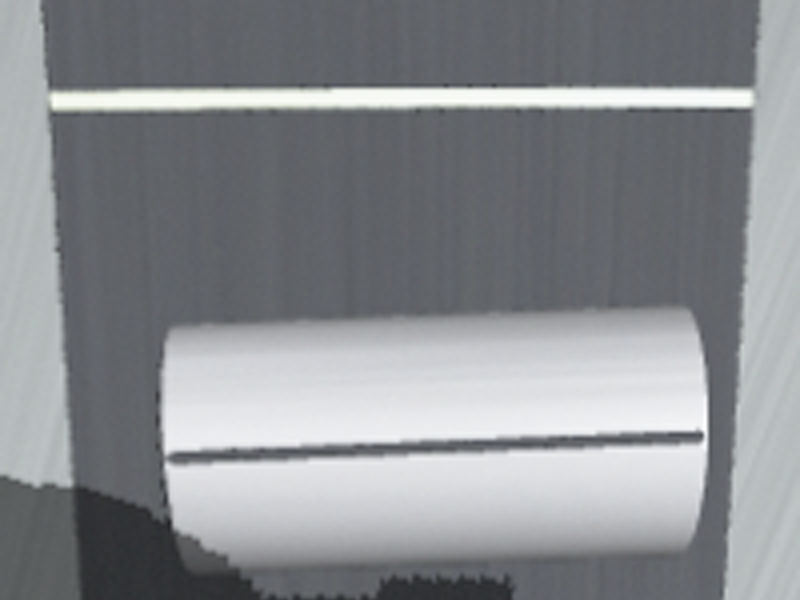

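```bash
python3 - <<'E'
from h import *
import pickle
np.set_printoptions(precision=4,suppress=True)
c=pickle.load(open("pics/p1.pkl","rb"))
for z in(.013,.015,.017,.021):
    P=plane(c,[(191.8,64.9),(368.2,64.1)],z);print(z,np.linalg.norm(P[1]-P[0]),P.mean(0))
for z in(.073,.075,.077,.081):
    P=plane(c,[(222.0,154.2),(355.7,148.8)],z);print(z,np.linalg.norm(P[1]-P[0]),P.mean(0))
# silhouettes of pipe on plate frame
c=pickle.load(open("pics/w1.pkl","rb"))
t=plane(c,[(261,93.2),(300.6,95.1)],.002);b=plane(c,[(297.7,167.4),(256.1,165.4)],.036)
print(t,b,np.linalg.norm(t[1]-t[0]),np.linalg.norm(b[1]-b[0]))
d=(t.mean(0)-b.mean(0))[:2];print(d,np.linalg.norm(d),np.degrees(np.arctan2(d[1],d[0])))
for e in(t[1]-t[0],b[0]-b[1]):print(np.degrees(np.arctan2(e[1],e[0]))+90)
E
```

```text
0.013 0.18025800537393258 [0.5382 0.0852 0.013 ]
0.015 0.17915909170487163 [0.5383 0.0848 0.015 ]
0.017 0.17806017803581056 [0.5385 0.0844 0.017 ]
0.021 0.17586235069768863 [0.5387 0.0835 0.021 ]
0.073 0.11901530051877661 [0.5724 0.0071 0.073 ]
0.075 0.11812734470395195 [0.5723 0.0071 0.075 ]
0.077 0.11723938888912738 [0.5722 0.0072 0.077 ]
0.081 0.11546347725947806 [0.572  0.0073 0.081 ]
[[ 0.5332 -0.1857  0.002 ]
 [ 0.5724 -0.1945  0.002 ]] [[ 0.5563 -0.2624  0.036 ]
 [ 0.5174 -0.2537  0.036 ]] 0.04019190230608303 0.039856140646735476
[0.0159 0.068 ] 0.06980248904189582 76.8036697352388
77.43061891436332
77.27731433533425
```

Measured: wedge 40.0 mm wide and 69.8 mm long, which matches, at heading 77.2°. The line is 179–180 mm long, so the plate top is at about 14 mm. The pipe is 85 mm short of the line and yawed about 2°. I'll set the fingers apart and lower them carefully onto its top.

```bash
python3 - <<'E'
from rig import arm
from h import *
np.set_printoptions(precision=4,suppress=True)
a=110.85; d=down(a)[:,0]
p=np.array([.5724,.0071,0])-.012*d
arm.grip(.06); print(arm.current_t())
arm.move_to(p+[0,0,.085],down(a)); arm.sleep(.2)
b=np.mean([arm.current_force() for _ in range(5)],0);print(arm.current_t(),"bias",b,arm.current_width())
z=.080
while z>.068:
    arm.move_l(p+[0,0,z],feed=.02); f=arm.current_force()-b
    print(round(z,4),arm.current_ee_pos()[2],f,round(arm.current_t(),2))
    if f[2]>5: break
    z-=.0005
E
```

```text
4.0083
4.6833 bias [-0.3207  0.0737 -0.3293] 0.05960479500465181
0.08 0.07993238873534056 [ 0.5251 -0.6979  0.1634] 5.08
0.0795 0.07949170879840473 [ 0.4132 -0.4226  0.3194] 5.33
0.079 0.07899604342303661 [-0.1    -0.0254  0.5625] 5.58
0.0785 0.07847829768857748 [0.4991 0.3231 0.3723] 5.83
0.078 0.0779763199207078 [-0.1345 -0.3654  0.774 ] 6.08
0.0775 0.0774324847094468 [ 0.726   0.1164 -0.0546] 6.33
0.077 0.0769951241168458 [ 1.2058 -0.4319  1.4394] 6.58
0.0765 0.07647766911631053 [-0.0949 -0.7171  0.0601] 6.83
0.076 0.07594441533115005 [ 0.5383 -0.1044  0.9066] 7.08
0.0755 0.07548403502163006 [-0.2778  1.126  -0.3598] 7.33
0.075 0.0750639809085848 [ 0.4109 -0.2721  1.845 ] 7.58
0.0745 0.07494081985150448 [-0.9071 -0.6572  9.6275] 7.83
```

```bash
cat > s.py <<'E'
from rig import arm
from h import *
import pickle
np.set_printoptions(precision=4,suppress=True)
XD=down(108.8)[:,0]; L0=np.array([.5383,.0848,.015])
def stroke(p0,a0,move,da,z,n,b,Ft=8.):
    """tip at p0 (already touching), slide 'move' (vec) in n steps turning da"""
    for i in range(1,n+1):
        q=p0+move*i/n; arm.move_l([q[0],q[1],z],down(a0+da*i/n),feed=.04)
        f=np.mean([arm.current_force() for _ in range(3)],0)-b
        print(i,"z",round(z,5),"F",f,round(arm.current_t(),2))
        if f[2]>20: print("HIGH");break
        z+=np.clip((f[2]-Ft)/25e3,-.0003,.0003)
    return z
def touch(p,a,z0=.0765,zc=.0749,Ft=7):
    arm.move_l([p[0],p[1],.085],down(a),feed=.15); arm.move_l([p[0],p[1],.078],feed=.05); arm.sleep(.15)
    b=np.mean([arm.current_force() for _ in range(6)],0)
    z=zc
    while z>.0735:
        arm.move_l([p[0],p[1],z],feed=.03); f=np.mean([arm.current_force() for _ in range(3)],0)-b
        if f[2]>5.5:break
        z-=.00015
    print("touch",z,f,arm.current_t()); return z,b
def look(n,p,a):
    arm.move_to(p,down(a)); arm.sleep(.25)
    c=arm.get_calibration("wrist"); im=arm.snapshot("wrist")
    cv2.imwrite(f"pics/{n}.png",im[:,:,::-1]); pickle.dump(c,open(f"pics/{n}.pkl","wb")); print(n,arm.current_t())
E
python3 - <<'E'
from s import *
b=np.array([-.32,.07,-.33])
a=110.85
p0=np.array([.5724,.0071,0])-.012*down(a)[:,0]
stroke(p0,a,.042*down(110.3)[:,0],-1.0,.0746,6,b)
q=arm.current_ee_pos(); arm.move_l(q+[0,0,.03],feed=.1)
P=L0+(-.066)*XD
look("p2",[*(P-.06*XD)[:2],.17],108.8)
E
```

```text
1 z 0.0746 F [-1.6417 -1.134   8.0144] 8.16
2 z 0.0746 F [-2.1125  0.0863  8.8266] 8.48
3 z 0.07463 F [-2.324  -0.5055  7.1537] 8.81
4 z 0.0746 F [-2.2315 -1.6287  8.7277] 9.13
5 z 0.07463 F [-1.8883 -2.052   8.9372] 9.46
6 z 0.07467 F [-1.6954 -0.6936  7.2116] 9.78
p2 11.0083
```

View pics/p2.png

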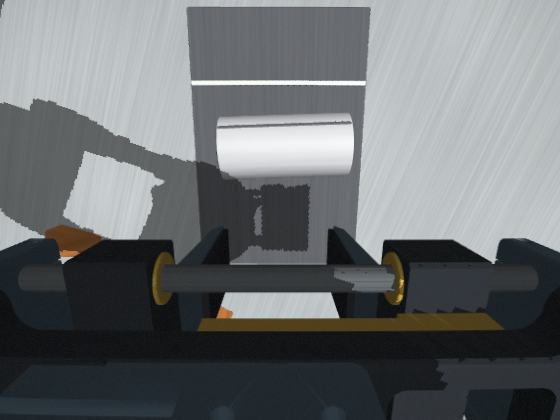

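The pipe rolled without trouble at 7–9 N. Its edges are now at about rows 115 and 178, and the line is at row 83. I'll measure its axis from the two silhouette edges.

```bash
cat > m.py <<'E'
from h import *
import pickle
def fitplane(c,pts):
    o,D=ray(c,pts); D/=np.linalg.norm(D,axis=1,keepdims=True)
    for _ in range(3):
        n=np.linalg.svd(D)[2][2]; r=abs(D@n); k=r<=max(np.percentile(r,85),1e-4); D=D[k]
    return o,n,r.max()
def measure(name,x0,x1,r0,r1,lr0,lr1,lx0=200,lx1=355,zc=.045,zp=.015,swap=False):
    im=cv2.imread(f"pics/{name}.png");c=pickle.load(open(f"pics/{name}.pkl","rb"));g=cv2.GaussianBlur(im[:,:,1],(3,3),0).astype(float)
    top=[];bot=[]
    for x in range(x0,x1):
        col=g[r0:r1,x]; on=np.where(col>150)[0]
        def cross(i,j): return i+(150-col[i])/(col[j]-col[i])*(j-i)
        i=on[0];j=on[-1]
        if i>0: top.append((x,r0+cross(i-1,i)))
        if j<len(col)-1: bot.append((x,r0+cross(j,j+1)))
    o,n1,e1=fitplane(c,top);_,n2,e2=fitplane(c,bot)
    mid=plane(c,[((x0+x1)/2,(np.median([t[1] for t in top])+np.median([t[1] for t in bot]))/2)],zc)[0]
    n1*=np.sign(n1@(mid-o));n2*=np.sign(n2@(mid-o))
    d=np.cross(n1,n2);d/=np.linalg.norm(d)
    A=np.array([n1,n2,d]);X=o+np.linalg.solve(A,[.03,.03,d@(mid-o)])
    if d[0]<0:d=-d
    L=[]
    for x in range(lx0,lx1):
        w=np.clip(g[lr0:lr1,x]-150,0,None)
        if w.sum()>0:L.append((x,(w*np.arange(lr0,lr1)).sum()/w.sum()))
    res=dict(axis=X,yaw=np.degrees(np.arctan2(d[1],d[0])),tilt=d[2],edge=(np.median([t[1] for t in top]),np.median([t[1] for t in bot])),err=(e1,e2))
    if L:
        W=plane(c,L,zp)[:,:2];v=cv2.fitLine(W.astype(np.float32),cv2.DIST_HUBER,0,.01,.01).ravel()
        u=v[:2]*np.sign(v[0]); nx=np.array([-u[1],u[0]])
        res.update(lineyaw=np.degrees(np.arctan2(u[1],u[0])),offset=(X[:2]-v[2:])@nx)
    return res
E
python3 - <<'E'
from m import *
print(measure("p2",230,342,100,195,76,90))
print(measure("p1",255,345,100,195,58,72))
E
```

```text
{'axis': array([0.5670632 , 0.02843162, 0.01857733]), 'yaw': np.float64(20.586304645343397), 'tilt': np.float64(0.04295459775379656), 'edge': (np.float64(115.42810457516339), np.float64(173.45454545454544)), 'err': (np.float64(0.00023071685501958213), np.float64(0.0002978264176597097)), 'lineyaw': np.float32(18.786728), 'offset': np.float64(-0.06273020161929765)}
{'axis': array([0.58401196, 0.01164131, 0.01304395]), 'yaw': np.float64(20.42377053177258), 'tilt': np.float64(0.012755048275208593), 'edge': (np.float64(119.63333333333333), np.float64(176.31666666666666)), 'err': (np.float64(0.00013518663842365487), np.float64(0.00018071005414951264)), 'lineyaw': np.float32(18.798347), 'offset': np.float64(-0.08415652262116781)}
```

```bash
python3 - <<'E'
import cv2
for n in("p1","p2"):
    g=cv2.imread(f"pics/{n}.png")[:,:,1]
    for x in(240,280,330): print(n,x,g[108:122,x],g[168:186,x])
E
```

```text
p1 240 [ 99  97  98  98 100  98  98 100  99  99  99  98 111 139] [202 200 196 192 188 182 178 172 166 159 150 141 130 116  95  88  76  49]
p1 280 [ 99 100  99  99  98  99  98 100 100 100 112 140 146 162] [201 195 193 189 182 177 171 166 156 150 141 127 110 100 100 100  81  50]
p1 330 [104 102 103 102 101 102 103 102 107 123 143 157 164 171] [196 193 188 181 176 170 164 155 144 132 115 102  98  96  98  97  97  98]
p2 240 [105 106 106 106 106 105 104 112 134 155 167 177 185 192] [197 193 188 181 174 169 159 147 135 125 110 102 105  86  55  53  49  51]
p2 280 [106 107 106 106 105 106 114 145 159 169 178 187 193 199] [191 186 179 172 166 156 147 135 119 104  99 102 102 103 103 100  80  54]
p2 330 [110 112 111 109 116 140 156 168 174 184 191 198 204 189] [186 179 171 165 157 143 132 113 107 111 110 108 109 109 109 110 110 110]
```

```bash
sed -i 's/>150)\[0\]/>TH)[0]/; s/(150-col\[i\])/(TH-col[i])/; s/^def measure/TH=115\ndef measure/' m.py
sed -i 's/    res=dict/    Xt=o+np.linalg.solve(np.array([n1,[0,0,1],d]),[.03,zc-o[2],d@(mid-o)]);Xb=o+np.linalg.solve(np.array([n2,[0,0,1],d]),[.03,zc-o[2],d@(mid-o)])\n    res=dict/; s/offset=(X/offt=(Xt[:2]-v[2:])@nx,offb=(Xb[:2]-v[2:])@nx,offset=(X/' m.py
sed -i 's/    res=dict(/    res=dict(yt=np.degrees(np.arctan2(n1[1],n1[0]))%180-90,yb=np.degrees(np.arctan2(n2[1],n2[0]))%180-90,/' m.py
python3 - <<'E'
from m import *
np.set_printoptions(precision=4,suppress=True)
for r in(measure("p2",230,342,100,185,76,90),measure("p1",255,345,100,185,58,72)):
    print({k:np.round(v,4) for k,v in r.items()})
E
```

```text
{'yt': np.float64(20.8606), 'yb': np.float64(20.5602), 'axis': array([0.566 , 0.0281, 0.0427]), 'yaw': np.float64(20.7437), 'tilt': np.float64(0.0259), 'edge': array([113.4356, 176.266 ]), 'err': array([0.0004, 0.0005]), 'lineyaw': np.float32(18.7867), 'offt': np.float64(-0.0629), 'offb': np.float64(-0.0625), 'offset': np.float64(-0.0627)}
{'yt': np.float64(20.693), 'yb': np.float64(20.6331), 'axis': array([0.5835, 0.0119, 0.0382]), 'yaw': np.float64(20.6741), 'tilt': np.float64(0.0053), 'edge': array([117.5   , 179.0839]), 'err': array([0.0005, 0.0003]), 'lineyaw': np.float32(18.7983), 'offt': np.float64(-0.0842), 'offb': np.float64(-0.0828), 'offset': np.float64(-0.0838)}
```

The axis measurement is consistent: height 43 mm, 62.7 mm short of the line, so it rolled 21 mm as planned. Yaw is still 2° off. For the next stroke I'll open the fingers wider, turn the tool more, and watch the moment.

```bash
python3 - <<'E'
from s import *
arm.grip(.08)
a=111.6; c=np.array([.5649,.0267,0]); p0=c-.012*down(110.8)[:,0]
z,b=touch(p0,a)
t0=arm.current_torque()
stroke(p0,a,.042*down(109.8)[:,0],-4.5,z-.0001,6,b,Ft=10.)
print(t0,arm.current_torque(),arm.current_tool_rot()[:2,0])
q=arm.current_ee_pos(); arm.move_l(q+[0,0,.03],feed=.1)
P=L0+(-.042)*XD
look("p3",[*(P-.06*XD)[:2],.17],108.8)
E
```

```text
touch 0.07475 [ 0.0549 -0.7025  5.7495] 13.2667
1 z 0.07465 F [-0.8769 -0.3284  7.9478] 13.59
2 z 0.07457 F [-2.4597 -0.4766  9.9696] 13.92
3 z 0.07457 F [-2.1911 -0.6328  9.9694] 14.24
4 z 0.07457 F [-1.865   0.0184  9.9946] 14.57
5 z 0.07457 F [-0.91   -1.2932  9.337 ] 14.89
6 z 0.07454 F [-0.0961 -1.0404  9.0242] 15.22
[ 0.0829 -0.1276  0.0305] [-0.0954  0.0354  0.1415] [-0.2944  0.9557]
p3 16.4333
```

View pics/p3.png

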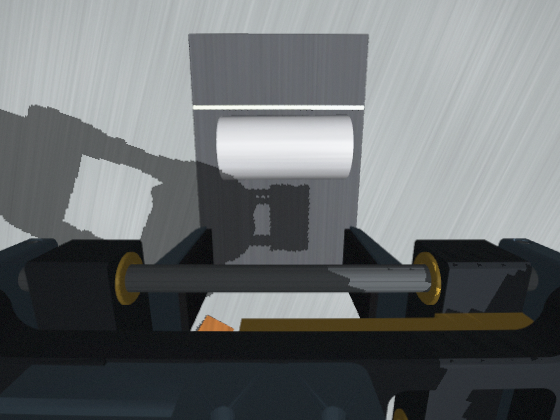

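```bash
python3 - <<'E'
from m import *
print({k:np.round(v,4) for k,v in measure("p3",230,342,112,185,101,111).items()})
E
```

```text
{'yt': np.float64(19.4334), 'yb': np.float64(19.2295), 'axis': array([0.559 , 0.0489, 0.0379]), 'yaw': np.float64(19.36), 'tilt': np.float64(0.0178), 'edge': array([115.9428, 177.5   ]), 'err': array([0.0003, 0.0005]), 'lineyaw': np.float32(18.8337), 'offt': np.float64(-0.0412), 'offb': np.float64(-0.0398), 'offset': np.float64(-0.0407)}
```

The yaw is now only 0.5° off and the offset is −40.8 mm. I'll do two more strokes, measuring after each.

```bash
python3 - <<'E'
from s import *
a=110.1; c=np.array([.5576,.0469,0]); p0=c-.012*down(109.3)[:,0]
z,b=touch(p0,a)
stroke(p0,a,.042*down(109)[:,0],-2.2,z-.0001,6,b,Ft=9.5)
q=arm.current_ee_pos(); arm.move_l(q+[0,0,.03],feed=.1)
P=L0+(-.02)*XD
look("p4",[*(P-.06*XD)[:2],.17],108.8)
E
```

```text
touch 0.07475 [0.7543 0.9287 6.0123] 18.175
1 z 0.07465 F [0.8475 1.4517 8.0313] 18.5
2 z 0.07459 F [-0.1845  0.7426  9.5091] 18.82
3 z 0.07459 F [-0.4665  0.5565  9.1235] 19.15
4 z 0.07458 F [-0.3497  0.7677  9.5285] 19.48
5 z 0.07458 F [-0.527   0.0699  8.9562] 19.8
6 z 0.07456 F [-1.5501  0.7097  9.6567] 20.12
p4 21.3417
```

View pics/p4.png

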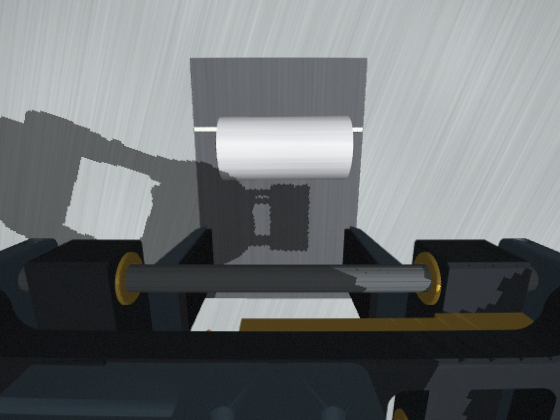

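```bash
sed -i 's/for x in range(lx0,lx1):/for x in (lx or range(lx0,lx1)):/; s/swap=False/lx=None/' m.py; python3 - <<'E'
from m import *
r=measure("p4",230,342,108,185,124,134,lx=list(range(197,212))+list(range(355,361)))
print({k:np.round(v,4) for k,v in r.items()})
n=np.array([-np.sin(np.radians(18.8)),np.cos(np.radians(18.8))]);print((r['axis'][:2]-[.5383,.0848])@n)
E
```

```text
{'yt': np.float64(19.789), 'yb': np.float64(19.4759), 'axis': array([0.5519, 0.0698, 0.0412]), 'yaw': np.float64(19.6762), 'tilt': np.float64(0.0271), 'edge': array([115.458 , 177.8462]), 'err': array([0.0006, 0.0003]), 'lineyaw': np.float32(18.8154), 'offt': np.float64(-0.0187), 'offb': np.float64(-0.018), 'offset': np.float64(-0.0185)}
-0.018613135652024014
```

```bash
python3 - <<'E'
from s import *
a=111.0; c=np.array([.5501,.0679,0]); p0=c-.010*down(109.3)[:,0]
z,b=touch(p0,a)
stroke(p0,a,.0353*down(109)[:,0],-4,z-.0001,5,b,Ft=10)
q=arm.current_ee_pos(); arm.move_l(q+[0,0,.03],feed=.1)
P=L0
look("p5",[*(P-.06*XD)[:2],.17],108.8)
E
```

```text
touch 0.07475 [0.7644 0.6049 6.6634] 23.0917
1 z 0.07465 F [-0.0863  0.69    9.154 ] 23.42
2 z 0.07462 F [-2.2159 -1.3432 10.6484] 23.74
3 z 0.07464 F [-0.9393 -0.113  10.1731] 24.07
4 z 0.07465 F [-1.2457 -1.0741  8.9914] 24.39
5 z 0.07461 F [-1.4799 -0.6766  9.8465] 24.72
p5 25.925
```

View pics/p5.png

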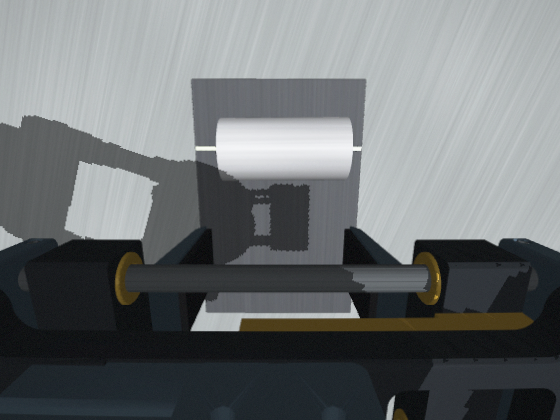

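```bash
python3 - <<'E'
from m import *
r=measure("p5",230,342,108,185,143,154,lx=list(range(198,212))+list(range(356,360)))
print({k:np.round(v,4) for k,v in r.items()})
n=np.array([-np.sin(np.radians(18.8)),np.cos(np.radians(18.8))]);print((r['axis'][:2]-[.5383,.0848])@n)
c=pickle.load(open("pics/p5.pkl","rb"));g=cv2.imread("pics/p5.png")[:,:,1]
print(g[130,210:226],g[130,345:360])
P=plane(c,[(216.6,140),(352.5,140)],.068);print(P,np.linalg.norm(P[1]-P[0]),P.mean(0))
P=plane(c,[(194.6,148.6),(361.7,148.4)],.015);print(P,np.linalg.norm(P[1]-P[0]),P.mean(0))
E
```

```text
{'yt': np.float64(19.7183), 'yb': np.float64(19.2507), 'axis': array([0.5457, 0.088 , 0.0414]), 'yaw': np.float64(19.5556), 'tilt': np.float64(0.0404), 'edge': array([116.2614, 178.5833]), 'err': array([0.0008, 0.0004]), 'lineyaw': np.float32(18.8225), 'offt': np.float64(0.0005), 'offb': np.float64(0.0012), 'offset': np.float64(0.0008)}
0.0006174841072090464
[102 102 102 104 103 101 163 212 224 223 223 223 223 223 222 223] [216 214 214 215 213 215 213 161 111 110 109 111 112 111 109]
[[0.48355651 0.07508947 0.068     ]
 [0.59866155 0.11456594 0.068     ]] 0.12168632386815677 [0.54110903 0.09482771 0.068     ]
[[0.4534669  0.05509011 0.015     ]
 [0.62371076 0.11366622 0.015     ]] 0.1800392614854232 [0.53858883 0.08437816 0.015     ]
```

The pipe lies over the line: offset 0.6 mm, yaw 0.7°, with line stubs showing at both ends at row 148. Next I'll clear the fingers against the nut and box, then grip the wedge.

```bash
python3 - <<'E'
from s import *
c=pickle.load(open("pics/w1.pkl","rb"))
a=77.2;W=np.array([.5397,-.2476,0]);R=down(a)
N=plane(c,[(181,180)],.012)[0];B=plane(c,[(331,92),(369,155),(382,62),(410,132)],.04)
for n,q in [("nut",N)]+[("box",x) for x in B]: print(n,q,(q-W)@R[:,0],(q-W)@R[:,1])
arm.grip(.064)
arm.move_to(W+[0,0,.12],R)
cv2.imwrite("pics/t2.png",arm.snapshot("top")[:,:,::-1])
arm.move_l(W+[0,0,.06],feed=.15); arm.move_l(W+[0,0,.0052],feed=.05); arm.sleep(.2)
print(arm.current_ee_pos(),arm.current_force(),arm.current_t())
arm.grip(.030);arm.sleep(.1); print(arm.current_width(),arm.current_force(),arm.current_t())
c=arm.get_calibration("wrist");cv2.imwrite("pics/g1.png",arm.snapshot("wrist")[:,:,::-1]);pickle.dump(c,open("pics/g1.pkl","wb"))
E
python3 - <<'E'
import cv2
t=cv2.imread("pics/t2.png")
cv2.imwrite("pics/t2c.png",cv2.resize(t[130:255,200:400],None,fx=4,fy=4,interpolation=cv2.INTER_CUBIC))
E
```

```text
nut [ 0.4347 -0.2566  0.012 ] -0.03202519733917032 -0.10043219586845756
box [ 0.5959 -0.2011  0.04  ] 0.057825693304123744 0.04454467631541771
box [ 0.6238 -0.2621  0.04  ] 0.004451371133530516 0.0851877739537085
box [ 0.6433 -0.1841  0.04  ] 0.08487058571086063 0.08698000314821906
box [ 0.6633 -0.2478  0.04  ] 0.02721751143158719 0.1205898001886093
[ 0.5398 -0.2477  0.0055] [-0.0576  0.2561 -0.3776] 29.5167
0.04024595756399409 [-0.1592  0.2719  0.9697] 30.1083
```

View pics/g1.png

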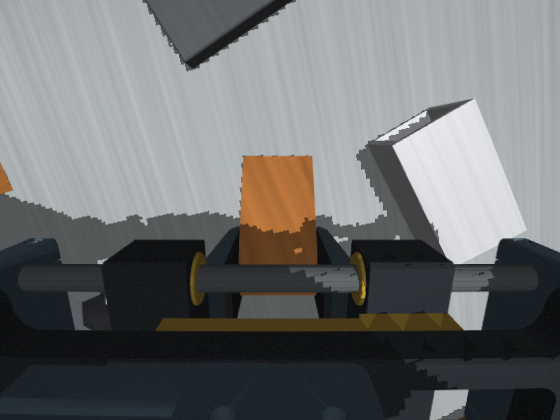

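View pics/t2c.png

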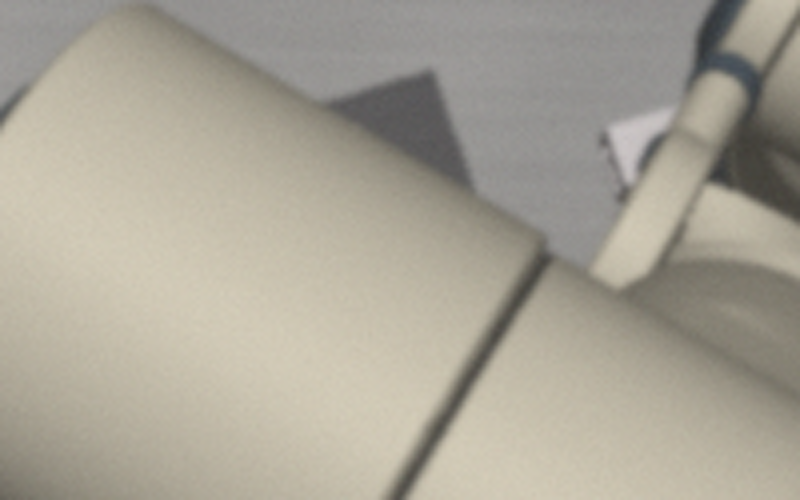

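The wedge is gripped: width 40.2 mm, toe edge at row 155, columns 242–312. The top view was blocked by the arm. I'll measure the toe in the tool frame.

```bash
python3 - <<'E'
from s import *
c=pickle.load(open("pics/g1.pkl","rb"));im=cv2.imread("pics/g1.png")
hsv=cv2.cvtColor(im,cv2.COLOR_BGR2HSV);m=cv2.inRange(hsv,(3,110,40),(22,255,255));m[230:]=0;m[:,:200]=0
pts=np.array([(x,np.where(m[:,x])[0][0]-.5) for x in range(246,310)])
T=plane(c,pts,.002);p=arm.current_ee_pos();R=arm.current_tool_rot()
q=(T-p)@R
print(np.median(q[:,0]),q[0,:2],q[-1,:2],R[:,0])
for r in(158,200): 
    xs=np.where(m[r])[0];print(r,xs[0],xs[-1])
xs=np.where(m[157])[0];print((plane(c,[(xs[0]-.5,157),(xs[-1]+.5,157)],.003)-p)@R)
E
```

```text
0.05944268862581874 [ 0.0589 -0.0181] [0.0595 0.0184] [0.2215 0.9751 0.    ]
158 244 311
200 241 313
[[ 0.0586 -0.02    0.0022]
 [ 0.0587  0.0198  0.0022]]
```

```bash
python3 - <<'E'
from s import *
a=109.4;R=down(a);u=R[:,0];C=np.array([.5437,.0867,0])
p=arm.current_ee_pos()
arm.move_l([*p[:2],.13],feed=.2)
q=C-(.045+.0592)*u
arm.move_to([*q[:2],.13],R)
arm.move_l([*q[:2],.035],feed=.15);arm.move_l([*q[:2],.0225],feed=.04);arm.sleep(.2)
b=np.mean([arm.current_force() for _ in range(10)],0);print("bias",b,arm.current_width())
z=.0215
while z>.0185:
    arm.move_l([*q[:2],z],feed=.02);f=np.mean([arm.current_force() for _ in range(6)],0)-b
    print(z,f,arm.current_t())
    if f[2]>1.5:break
    z-=.0003
pickle.dump((z,b),open("zb.pkl","wb"))
for s in(.030,.018,.0125):
    q=C-(s+.0592)*u;arm.move_l([*q[:2],z],feed=.05);f=np.mean([arm.current_force() for _ in range(6)],0)-b
    print(s,f,f@u,arm.current_t())
    if f[2]>8:break
c=arm.get_calibration("wrist");cv2.imwrite("pics/g2.png",arm.snapshot("wrist")[:,:,::-1]);pickle.dump(c,open("pics/g2.pkl","wb"))
cv2.imwrite("pics/sc2.png",arm.snapshot("scene")[:,:,::-1])
print(arm.current_ee_pos(),arm.current_width())
s=cv2.imread("pics/sc2.png");cv2.imwrite("pics/sc2c.png",cv2.resize(s[170:290,220:380],None,fx=5,fy=5,interpolation=cv2.INTER_CUBIC))
E
```

```text
bias [-0.9158  0.8709 -0.9896] 0.03971251130385675
0.0215 [ 0.3707 -1.1102  0.0926] 33.575
0.021199999999999997 [ 1.3038 -0.6362  0.4847] 33.825
0.020899999999999995 [ 0.9247 -0.206   0.8909] 34.075
0.020599999999999993 [ 0.4363 -1.8019  0.0951] 34.325
0.02029999999999999 [1.0359 0.3653 0.2482] 34.575
0.01999999999999999 [ 1.2458 -0.5992  1.6532] 34.825
0.03 [-0.0141  0.5597  3.331 ] 0.5326407150162584 35.275
0.018 [0.0425 2.0006 4.9871] 1.8729045781322098 35.6667
0.0125 [-0.8525  1.6108  5.4944] 1.8025419643244862 35.925
[0.5675 0.0193 0.02  ] 0.039820713927399456
```

View pics/g2.png

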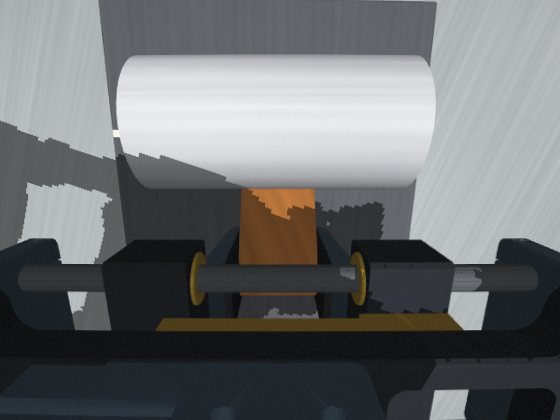

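View pics/sc2c.png

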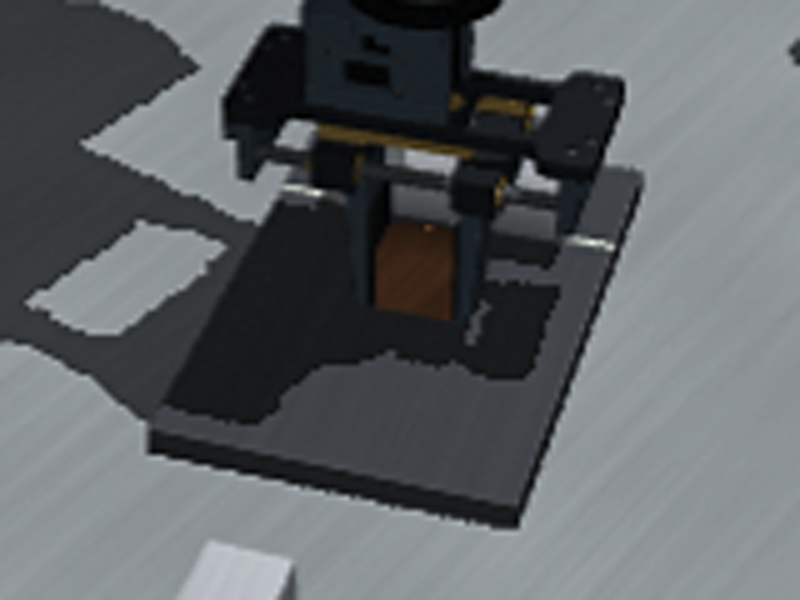

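```bash
python3 - <<'E'
import m
from m import *
np.set_printoptions(precision=4,suppress=True)
g=cv2.imread("pics/g2.png")[:,:,1]
for x in(340,400): print(x,g[48:64,x],g[178:194,x])
u=np.array([np.cos(np.radians(109.4)),np.sin(np.radians(109.4))]);tcp=np.array([.5675,.0193])
for th in(115,130):
    m.TH=th
    r=measure("g2",330,405,30,195,128,138,lx=range(113,119))
    print({k:np.round(v,4) for k,v in r.items()}, "toe-axis", (r['axis'][:2]-tcp)@u-.0592)
m.TH=115
im=g.copy()
# far edge only, wide
c=pickle.load(open("pics/g2.pkl","rb"))
top=[]
for x in range(150,405):
    col=g[30:100,x].astype(float);i=np.where(col>118)[0][0];top.append((x,30+i-1+(118-col[i-1])/(col[i]-col[i-1])))
o,n,e=fitplane(c,top);n*=np.sign(n@(np.array([.5437,.0867,.045])-o))
# axis X=C+t u at z=.045
C=np.array([.5437,.0867,.045]);U=np.r_[u,0];t=(.03-n@(C-o))/(n@U);X=C+t*U;print("far-edge axis",X,t,"toe-axis",(X[:2]-tcp)@u-.0592,"yaw",np.degrees(np.arctan2(n[1],n[0]))%180-90)
E
```

```text
340 [101 103 101 100 101 101 120 150 157 164 172 175 182 185 188 190] [162 157 153 149 144 137 133 129 119 110  97 101 103 104 102 103]
400 [101 103 103 103 102 102 105 142 155 160 168 172 177 184 190 190] [164 161 156 151 147 142 136 129 124 113 102 101 102 101 102 101]
{'yt': np.float64(19.2302), 'yb': np.float64(19.3671), 'axis': array([0.5828, 0.1052, 0.0433]), 'yaw': np.float64(19.315), 'tilt': np.float64(-0.0058), 'edge': array([ 53.7143, 186.5   ]), 'err': array([0.0002, 0.0002]), 'lineyaw': np.float32(24.3137), 'offt': np.float64(-0.0085), 'offb': np.float64(-0.0078), 'offset': np.float64(-0.0081)} toe-axis 0.01670042314817896
{'yt': np.float64(19.4609), 'yb': np.float64(19.1308), 'axis': array([0.5828, 0.1056, 0.0403]), 'yaw': np.float64(19.2538), 'tilt': np.float64(0.0142), 'edge': array([ 54.5   , 184.6667]), 'err': array([0.0001, 0.0002]), 'lineyaw': np.float32(24.3137), 'offt': np.float64(-0.0088), 'offb': np.float64(-0.0069), 'offset': np.float64(-0.0076)} toe-axis 0.017157914085223047
far-edge axis [0.5424 0.0903 0.045 ] 0.0038277618578227137 toe-axis 0.016106403942323183 yaw 19.49003867051053
```

```bash
python3 - <<'E'
from m import *
np.set_printoptions(precision=4,suppress=True)
c=pickle.load(open("pics/g2.pkl","rb"));g=cv2.imread("pics/g2.png")[:,:,1]
print(g[126:140,110:122])
n=np.array([-np.sin(np.radians(18.8)),np.cos(np.radians(18.8))])
P=plane(c,[(115.5,132.8)],.015)[0];print(P,(P[:2]-[.5383,.0848])@n)
E
```

```text
[[187 167 118  99 107 101  97 146 216 233 233 232]
 [186 174 132  98 102 101  97 141 214 233 233 232]
 [186 176 134  96 104 101 101 109 198 233 233 233]
 [187 184 161 131 138 137 136 120 196 232 232 233]
 [186 187 198 226 239 239 240 239 237 234 232 232]
 [186 187 198 232 247 247 247 247 243 234 231 230]
 [185 187 194 230 247 247 247 247 243 234 229 229]
 [187 188 208 237 247 247 247 247 245 235 228 228]
 [186 187 191 227 247 246 247 247 247 237 226 227]
 [188 189 177 221 247 247 247 247 246 239 228 225]
 [187 188 175 221 246 247 246 247 247 242 231 226]
 [186 189 188 157 130 142 136 133 131 161 212 226]
 [187 188 190 151  93 103 102 100  98 122 201 224]
 [187 190 191 156 104 103 102  99  98 100 196 225]]
[0.4552 0.0565 0.015 ] -3.941860943602147e-05
```

```bash
python3 - <<'E'
import cv2
a=cv2.imread("pics/g2.png")[40:240,100:450];cv2.imwrite("pics/g2c.png",cv2.resize(a,None,fx=2.2,fy=2.2,interpolation=cv2.INTER_CUBIC))
E
```

```text
(no output)
```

View pics/g2c.png

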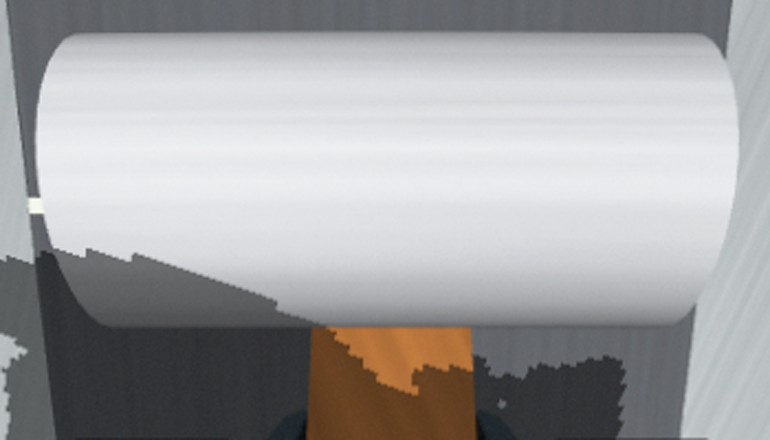

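The line still measures in place, but this view puts the pipe about 4 mm past it. That disagrees with the +0.6 mm in p5. I'll back the wedge off and measure again from the same pose as p5.

```bash
python3 - <<'E'
from s import *
a=109.4;u=down(a)[:,0];C=np.array([.5437,.0867,0])
q=C-(.050+.0592)*u;arm.move_l([*q[:2],.022],feed=.12)
arm.move_l([*q[:2],.12],feed=.2)
look("p6",[*(L0-.06*XD)[:2],.17],108.8)
E
python3 - <<'E'
from m import *
import m
np.set_printoptions(precision=4,suppress=True)
for n in("p5","p6"):
  for a,b in((222,240),(325,345)):
    try:
        r=measure(n,a,b,108,185,143,154,lx=list(range(198,212))+list(range(356,360)));print(n,a,{k:np.round(v,4) for k,v in r.items() if k in("edge","offt","offb","offset","axis")})
    except Exception as e:print(e)
E
```

```text
p6 37.8167
p5 222 {'axis': array([0.5058, 0.0741, 0.0387]), 'edge': array([116.6364, 175.4119]), 'offt': np.float64(0.0001), 'offb': np.float64(0.0075), 'offset': np.float64(0.0005)}
p5 325 {'axis': array([0.5905, 0.1039, 0.0443]), 'edge': array([115.375, 178.5  ]), 'offt': np.float64(0.0014), 'offb': np.float64(0.0015), 'offset': np.float64(0.0014)}
p6 222 {'axis': array([0.4747, 0.0687, 0.0443]), 'edge': array([109.2   , 170.8061]), 'offt': np.float64(0.0055), 'offb': np.float64(0.0112), 'offset': np.float64(0.0053)}
p6 325 {'axis': array([0.6014, 0.1141, 0.0465]), 'edge': array([108. , 171.3]), 'offt': np.float64(0.0253), 'offb': np.float64(0.0071), 'offset': np.float64(0.0074)}
```

View pics/p6.png

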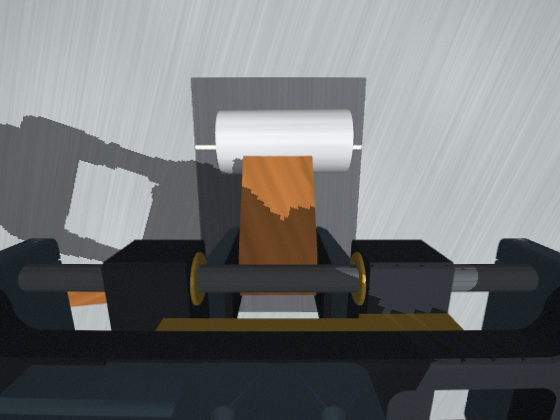

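The pipe really has moved: its rows are now 109–171, against 116–178 before. I'll check whether it is still creeping.

```bash
python3 - <<'E'
from s import *
def edge(im,x):
    col=cv2.GaussianBlur(im[:,:,1],(3,3),0)[90:140,x].astype(float);i=np.where(col>118)[0][0];return 90+i-1+(118-col[i-1])/(col[i]-col[i-1])
for n in range(3):
    im=arm.snapshot("wrist");print(arm.current_t(),[edge(im,x) for x in(225,235,285,330,345)])
    arm.sleep(.4)
im=cv2.imread("pics/p6.png");print([edge(im,x) for x in(225,235,285,330,345)])
im=cv2.imread("pics/p5.png");print([edge(im,x) for x in(225,235,285,330,345)])
E
```

```text
37.8667 [np.float64(109.61538461538461), np.float64(109.42857142857143), np.float64(108.55555555555556), np.float64(108.16666666666667), np.float64(108.0)]
38.3167 [np.float64(110.0), np.float64(109.75), np.float64(109.07692307692308), np.float64(108.55555555555556), np.float64(108.5)]
38.7667 [np.float64(110.0), np.float64(109.81818181818181), np.float64(109.15384615384616), np.float64(108.66666666666667), np.float64(108.44444444444444)]
[np.float64(109.5), np.float64(109.4), np.float64(108.55555555555556), np.float64(108.15384615384616), np.float64(107.83333333333333)]
[np.float64(116.9090909090909), np.float64(116.9090909090909), np.float64(116.45454545454545), np.float64(115.71428571428571), np.float64(116.0)]
```

It is at rest now. Working the slope geometry through explains it: a straight slope from (11,36) to (59,2) touches a 60 mm pipe when the toe is 12.4 mm short, not 10. So the wedge at 12.5 mm nominal just knocked the pipe forward. I'll set the wedge down on the plate well back, measure the pipe, and roll it back with the fingertips.

```bash
cat >> m.py <<'E'
def far(n,lx,lr,cols,r0=85,zp=.015,ref=(.5383,.0848),side=0):
    c=pickle.load(open(f"pics/{n}.pkl","rb"));g=cv2.imread(f"pics/{n}.png")[:,:,1].astype(float)
    top=[]
    for x in cols:
        col=g[r0:r0+60,x];i=np.where(col>122)[0][0];top.append((x,r0+i-1+(122-col[i-1])/(col[i]-col[i-1])))
    o,N,e=fitplane(c,top);C=np.array([*ref,.045]);N*=np.sign(N@(C-o))
    U=np.array([-np.sin(np.radians(18.8)),np.cos(np.radians(18.8)),0])
    t=(.03-N@(C-o))/(N@U)
    L=[]
    for x in lx:
        w=np.clip(g[lr[0]:lr[1],x]-170,0,None)
        if w.sum()>0:L.append((x,(w*np.arange(*lr)).sum()/w.sum()))
    W=plane(c,L,zp); l=np.median((W-C)@U)
    return dict(pipe=t,line=l,off=t-l,yaw=np.degrees(np.arctan2(N[1],N[0]))%180-90,rows=np.median([q[1] for q in L]))
E
python3 - <<'E'
from m import *
lx=list(range(199,211))+list(range(356,360))
print(far("p5",lx,(143,154),range(228,342)));print(far("p6",lx,(141,153),range(228,342)))
E
python3 - <<'E'
from s import *
a=109.4;R=down(a);u=R[:,0];C=np.array([.5437,.0867,0])
q=C-.150*u
arm.move_to([*q[:2],.12],R);arm.move_l([*q[:2],.03],feed=.2);arm.move_l([*q[:2],.0205],feed=.05);arm.sleep(.1)
print(arm.current_force(),arm.current_t())
arm.grip(.08);print(arm.current_ee_pos(),arm.current_t());arm.move_l([*q[:2],.10],feed=.25);print(arm.current_t())
E
```

```text
{'pipe': np.float64(-0.0004022559447733816), 'line': np.float64(-0.00024568494658222355), 'off': np.float64(-0.00015657099819115807), 'yaw': np.float64(19.518145564880115), 'rows': np.float64(148.0842545351474)}
{'pipe': np.float64(0.005362438627257127), 'line': np.float64(5.469634014736735e-05), 'off': np.float64(0.005307742287109759), 'yaw': np.float64(19.4263368575686), 'rows': np.float64(146.71911732546062)}
[-0.0044 -0.529  -1.102 ] 40.7
[ 0.5935 -0.0548  0.0205] 41.4583
41.925
```

```bash
python3 - <<'E'
from s import *
a=110;u=down(109.4)[:,0];C=np.array([.5437,.0867,0])+.0052*u
p0=C+.004*u
arm.move_to([*p0[:2],.1],down(a))
z,b=touch(p0,a)
stroke(p0,a,-.0104*u,-2.2,z-.0001,3,b,Ft=9.5)
q=arm.current_ee_pos(); arm.move_l(q+[0,0,.03],feed=.15)
look("p7",[*(L0-.06*XD)[:2],.17],108.8)
E
python3 - <<'E'
from m import *
lx=list(range(199,211))+list(range(356,360))
print(far("p7",lx,(142,153),range(228,342)))
r=measure("p7",230,342,100,185,142,153,lx=lx);print({k:np.round(v,4) for k,v in r.items()})
E
```

```text
touch 0.0746 [0.2721 0.5817 7.313 ] 44.05
1 z 0.0745 F [ 0.2488 -0.0359  8.9427] 44.3
2 z 0.07448 F [-0.5618  1.4554  9.5416] 44.55
3 z 0.07448 F [-0.4255 -0.6897  8.5   ] 44.8
p7 45.8917
{'pipe': np.float64(0.0007719053324595432), 'line': np.float64(-0.0002427187431857235), 'off': np.float64(0.0010146240756452667), 'yaw': np.float64(19.477223827863796), 'rows': np.float64(148.0907894736842)}
{'yt': np.float64(19.5636), 'yb': np.float64(19.2382), 'axis': array([0.5452, 0.089 , 0.0417]), 'yaw': np.float64(19.4438), 'tilt': np.float64(0.0281), 'edge': array([115.0714, 177.4545]), 'err': array([0.0005, 0.0004]), 'lineyaw': np.float32(18.8217), 'offt': np.float64(0.0017), 'offb': np.float64(0.0024), 'offset': np.float64(0.0019)}
```

View pics/p7.png

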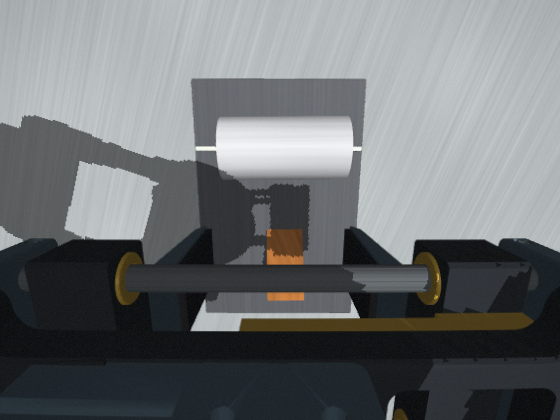

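```bash
python3 - <<'E'
from s import *
a=110.2;u=down(109.4)[:,0];C=np.array([.5437,.0867,0])
p0=C+.002*u
arm.move_to([*p0[:2],.09],down(a))
z,b=touch(p0,a,zc=.0747)
stroke(p0,a,-.0026*u,-2.,z-.0001,1,b,Ft=9)
q=arm.current_ee_pos(); arm.move_l(q+[0,0,.03],feed=.15)
look("p8",[*(L0-.06*XD)[:2],.17],108.8)
E
python3 - <<'E'
from m import *
lx=list(range(199,211))+list(range(356,360))
print(far("p8",lx,(142,153),range(228,342)))
r=measure("p8",230,342,100,185,142,153,lx=lx);print({k:np.round(v,4) for k,v in r.items()})
# wedge toe in p8
im=cv2.imread("pics/p8.png");c=pickle.load(open("pics/p8.pkl","rb"));m=cv2.inRange(cv2.cvtColor(im,cv2.COLOR_BGR2HSV),(3,110,30),(22,255,255))
for x in(270,280,290,300):
    ys=np.where(m[200:262,x])[0]
    if len(ys):
        P=plane(c,[(x,200+ys[0]-.5)],.017)[0];print(x,200+ys[0],P)
xs=np.where(m[235])[0];xs=xs[(xs>240)&(xs<330)];print(xs[[0,-1]])
E
```

```text
touch 0.0747 [0.0141 0.4262 7.0556] 47.3333
1 z 0.0746 F [-0.884   0.44    9.3812] 47.58
p8 48.675
{'pipe': np.float64(0.00019550038683643393), 'line': np.float64(-0.0002460301996513407), 'off': np.float64(0.00044153058648777467), 'yaw': np.float64(19.392584987827163), 'rows': np.float64(148.09193102619562)}
{'yt': np.float64(19.5707), 'yb': np.float64(19.3758), 'axis': array([0.5453, 0.0885, 0.0416]), 'yaw': np.float64(19.5008), 'tilt': np.float64(0.0168), 'edge': array([115.5857, 178.1125]), 'err': array([0.0005, 0.0003]), 'lineyaw': np.float32(18.8294), 'offt': np.float64(0.0011), 'offb': np.float64(0.0018), 'offset': np.float64(0.0014)}
270 230 [ 0.55916189 -0.00431049  0.017     ]
280 229 [5.69578016e-01 5.28016554e-04 1.70000000e-02]
290 229 [0.58037323 0.00423346 0.017     ]
300 229 [0.59116929 0.00793826 0.017     ]
[267 301]
```

The pipe is back over the line: offset +0.4 to +1.4 mm by the two methods, yaw 0.6°. I'll regrip the wedge, slide it to 3 mm before expected contact, then creep in 0.4 mm steps and watch the pipe's edge for first motion.

```bash
cat > ins.py <<'E'
from s import *
import m
a=109.4;R=down(a);u=R[:,0];C=np.array([.5437,.0867,0])
def pipe_t():
    c=arm.get_calibration("wrist");im=arm.snapshot("wrist");g=im[:,:,1].astype(float)
    top=[]
    for x in range(170,400,2):
        col=g[20:110,x];i=np.where(col>122)[0][0]
        if i>0: top.append((x,20+i-1+(122-col[i-1])/(col[i]-col[i-1])))
    o,N,e=m.fitplane(c,top);X=np.array([*C[:2],.045]);N*=np.sign(N@(X-o))
    return (.03-N@(X-o))/(N@u),np.median([q[1] for q in top]),im,c
E
python3 - <<'E'
from ins import *
q=C-.150*u
arm.move_to([*q[:2],.10],R);arm.move_l([*q[:2],.0205],feed=.12)
arm.grip(.03);print(arm.current_width(),arm.current_t())
for s in(.040,.018,.0155):
    q=C-(s+.0592)*u;arm.move_l([*q[:2],.0204],feed=.08 if s>.03 else .03)
arm.sleep(.15)
f0=np.mean([arm.current_force() for _ in range(10)],0)
t0,row,im,c=pipe_t();print("start",t0,row,f0,arm.current_t())
cv2.imwrite("pics/i0.png",im[:,:,::-1]);pickle.dump(c,open("pics/i0.pkl","wb"))
for k in range(3):
    s-=.0004
    q=C-(s+.0592)*u;arm.move_l([*q[:2],.0204],feed=.01);arm.sleep(.05)
    t,row,im,c=pipe_t();f=np.mean([arm.current_force() for _ in range(10)],0)-f0
    print(round(s,4),"pipe",round(t*1e3,2),row,"F",f@u,f[2],round(arm.current_t(),2))
    if t-t0>.0004:break
cv2.imwrite("pics/i1.png",im[:,:,::-1])
E
```

```text
0.03999317424260717 50.7167
start 0.0004329763709554816 54.56 [0.9891 0.3251 6.0214] 52.8333
0.0151 pipe 0.43 55.07692307692308 F -2.8669703700938505 -0.15911459799820626 53.18
0.0147 pipe 0.39 55.95 F -2.972570783358971 0.17278526977742992 53.53
0.0143 pipe 0.38 56.89473684210526 F -3.275427681642486 0.038187051474047884 53.88
```

View pics/i1.png

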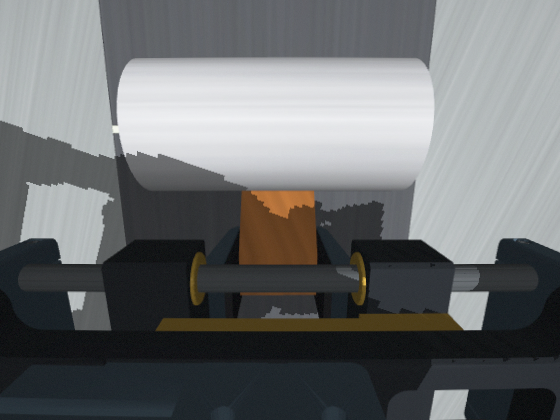

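The pipe is steady and there is still a gap, so I'll keep creeping.

```bash
python3 - <<'E'
from ins import *
t0=.0004;s=.0143
for k in range(12):
    s-=.0003
    q=C-(s+.0592)*u;arm.move_l([*q[:2],.0204],feed=.01);arm.sleep(.03)
    t,row,im,c=pipe_t();f=np.mean([arm.current_force() for _ in range(10)],0)
    print(round(s,4),"pipe",round(t*1e3,2),round(row,2),"F",f@u,f[2],round(arm.current_t(),2))
    if t-t0>.00022:break
cv2.imwrite("pics/i2.png",im[:,:,::-1])
E
```

```text
0.014 pipe 0.39 57.61 F -3.643504149467107 5.509653444087491 54.22
0.0137 pipe 0.38 58.4 F -3.5889253594516592 3.9926300956112515 54.55
0.0134 pipe 0.37 59.15 F -3.2834379565862233 4.94171563920886 54.88
0.0131 pipe 0.32 60.07 F -3.6363052486692116 5.535616507953391 55.22
0.0128 pipe 0.34 60.74 F -3.206257251964757 6.790953186264275 55.55
0.0125 pipe 0.38 61.4 F -3.3925197217781484 5.733311118576877 55.88
0.0122 pipe 0.39 62.12 F -3.851523343351096 5.529454592543731 56.22
0.0119 pipe 0.36 62.92 F -3.6198160459738515 5.402825781864826 56.55
0.0116 pipe 0.53 63.2 F -4.204893386506271 5.7332389590681485 56.88
0.0113 pipe 1.03 62.7 F -2.9946066767624258 5.00521510072162 57.22
```

First contact came at s ≈ 0.0117. I'll check where the pipe settles before letting go.

```bash
python3 - <<'E'
from ins import *
for _ in range(2):
    arm.sleep(.2);t,row,im,c=pipe_t();print(t*1e3,row,arm.current_t())
cv2.imwrite("pics/i3.png",im[:,:,::-1]);pickle.dump(c,open("pics/i3.pkl","wb"))
E
python3 - <<'E'
from m import *
g=cv2.imread("pics/i3.png")[:,:,1]
for r in range(118,146): print(r,g[r,112:120])
E
```

```text
1.0232689938312614 62.69230769230769 57.4667
1.0267156722753028 62.7 57.7167
118 [ 97 105 102 100  99 181 234 234]
119 [ 95 107 102  99  99 169 225 233]
120 [ 93 104 102 101  97 160 223 233]
121 [ 90 103 101  99  97 160 224 234]
122 [100 103 101  98  98 143 216 234]
123 [104 101 101 100  97 139 211 235]
124 [114 100 102 101 101 140 214 235]
125 [116  97 103 101  99 139 214 235]
126 [115  98 103 100  97 121 203 234]
127 [131  97 105 101  98 117 202 233]
128 [150  95 103 100  98 102 195 233]
129 [153  92 103 101  99  96 191 232]
130 [158 120 136 121  99  80 185 230]
131 [185 220 238 238 238 238 237 232]
132 [202 235 246 245 246 246 242 234]
133 [186 226 246 246 246 246 242 233]
134 [182 225 245 246 246 246 244 235]
135 [176 219 246 246 246 246 245 236]
136 [186 226 246 246 246 246 245 237]
137 [188 206 235 245 246 246 246 240]
138 [188 151 100 124 133 129 124 159]
139 [188 153  98  99 101 100  96 147]
140 [188 163 113 100 101  99  98 147]
141 [186 163 112  99 101 101  97 123]
142 [187 162 112  98 102  99  97 101]
143 [187 173 126  97 103  99  97  98]
144 [191 186 142  97 103 100 100  98]
145 [188 186 141  94 101 100  98  95]
```

The pipe is at rest with a gap of about 0.25 mm. Time to release and withdraw.

```bash
python3 - <<'E'
from ins import *
arm.grip(.06)
t,row,im,c=pipe_t();print("after release",t*1e3,arm.current_t())
p=arm.current_ee_pos();arm.move_l([*p[:2],.10],feed=.15)
look("f1",[*(L0-.10*XD)[:2],.17],108.8)
look("f2",[*(L0-.06*XD)[:2],.17],108.8)
cv2.imwrite("pics/sc3.png",arm.snapshot("scene")[:,:,::-1])
s=cv2.imread("pics/sc3.png")
E
python3 - <<'E'
from m import *
lx=list(range(199,211))+list(range(356,360))
print(far("f2",lx,(142,153),range(228,342)))
c=pickle.load(open("pics/f2.pkl","rb"));im=cv2.imread("pics/f2.png")
cv2.imwrite("pics/f2c.png",cv2.resize(im[90:250,180:380],None,fx=4,fy=4,interpolation=cv2.INTER_CUBIC)[:600])
E
```

```text
after release 1.0626866695990822 58.275
f1 59.6667
f2 60.25
{'pipe': np.float64(0.0010767287673479006), 'line': np.float64(-0.00014572847415948313), 'off': np.float64(0.0012224572415073837), 'yaw': np.float64(19.46619522793094), 'rows': np.float64(146.56206896551726)}
```

View pics/f1.png

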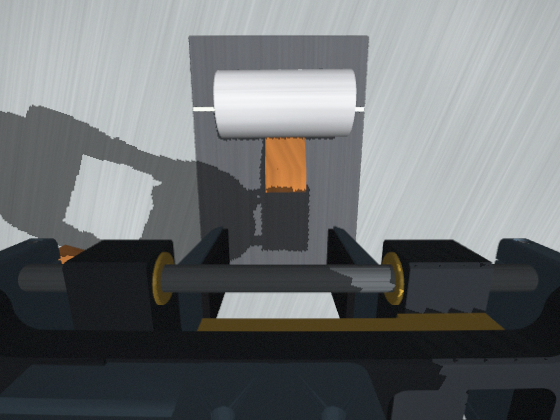

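View pics/f2c.png

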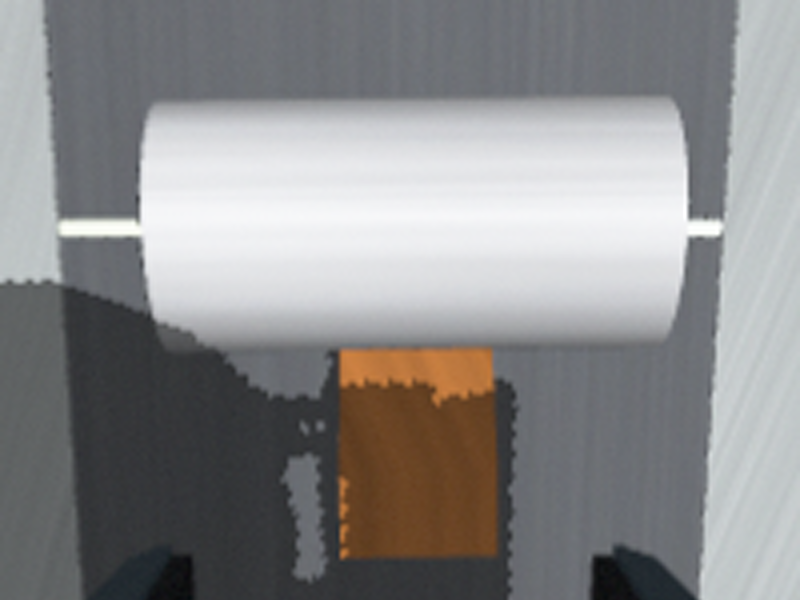

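View pics/sc3.png

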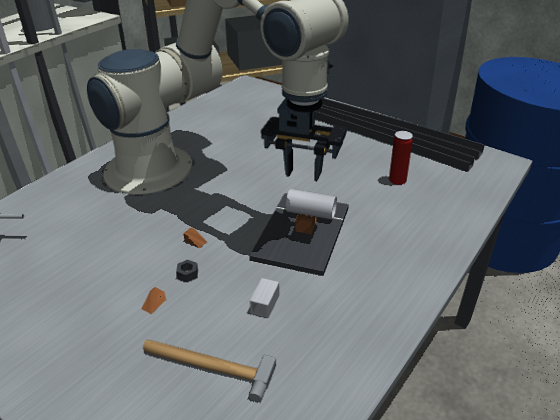

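The pictures show the pipe over the line (+1.2 mm), with line stubs at both ends. The wedge sits squarely under its middle, the robot is clear of both, and the bystanders haven't moved. I'm handing it in.

```bash
python3 -c "
from rig import arm
arm.sign_off();print(arm.current_t())"
```

```text
the job is handed in; nothing more can be done
the job is handed in; nothing more can be done
```

The job is handed in: the pipe lies over the white line, with the wedge under its middle on the side it came from. One thing went wrong on the way: my first wedge approach knocked the pipe about 5 mm past the line.

- **Rolling:** I rolled the pipe about 85 mm in four fingertip strokes on its top, pressing with about 7–11 N. I turned the tool during the strokes, which cut the yaw error from 2° to about 0.7°.
- **The knock:** the stated slope profile touches the pipe when the toe is about 12.4 mm short of the point under its axis, not 10 mm. I had planned on 10 mm, so the wedge hit the pipe at speed. I set the wedge down, rolled the pipe back with the fingertips, gripped the wedge again and crept in. That last creep moved the pipe about 0.6 mm at first contact.
- **Last checks:** the last pictures were taken at about 60 s.
  - **Pipe:** it was 1.2 mm past the line by its far edge, with yaw about 0.6°. The two-edge method had read about 1 mm more in the earlier pictures, so the true offset may be nearer 2 mm.
  - **Wedge:** it sits squarely under the middle with a gap I estimate at about 0.25 mm.
  - **Surroundings:** the pipe did not move on release, the robot was touching nothing, and the bystanders look undisturbed.

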